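Find where a brake disc rubs and mark the stud

ROBOT

A 7-joint arm with a two-finger parallel gripper is mounted at the origin on a cart in front of the work surface, level with it; the furniture and walls round the work are solid. World frame = base frame: x ahead of the robot, y to its left, z up, the work surface at z = 0. Lengths are in m, angles in rad, forces in N, time in s.
With the tool pointing down it reaches from about 0.425 to 0.925 m from the base axis. Payload 6.8 kg.
Tool frame: the origin (TCP) lies between the finger pads; the fingertips stand 11 mm ahead of it and the grasp point (between the pads) lies 8 mm behind it; z points along the fingers, y is the line along which they close (so a half turn about z gives the same grasp; the last joint's range is limited). The gripper opens to 85 mm and grips with 20 to 120 N. Pads are 22 mm wide; open, the fingers measure 114 mm over their backs; the gripper's body (76 mm by 85 mm) begins 54 mm behind the grasp point. The pads swing forward as they close: fully open they stand 13 mm farther back than shut.
Start: joints at [1.223, 0.477, 0.022, 1.555, -0.011, 1.109, -0.083], TCP at [0.16, -0.656, 0.242] pointing down, gripper open.
Joint ranges: [-2.96, 2.96], [-0.34, 2.1], [-1.41, 1.46], [0.24, 2.44], [-1.37, 4.51], [0.17, 1.92], [-2.96, 2.96]. Speed limits (rad/s): [2.39, 2.39, 3.14, 3.14, 3.14, 3.14, 3.14].

INTERFACE

Orientations are given as a rotation vector (axis times angle).
In Python, from bench import r gives the robot as it stands.
- The arm moves only by the tool send_rows, never from a script. Its argument "deltas" is a list of rows, each an object of numbers: "dx", "dy", "dz": the shift along the world's x, y, z in mm; "rx", "ry", "rz": the turn, a rotation vector about the world's x, y, z in degrees. A call has 1 to 5 rows; each row is the pose to reach, as a shift and turn from the pose commanded when the call began; what a row does not reach only later rows make up. A row lasts 1/12 s, in which the tool goes at most 41.7 mm and 7.16 degrees, less where a joint would pass 70% of its speed; a pose out of reach is approached as far as the arm can. A call with a gripper value outside its range is refused whole. "jaw" is the finger opening in mm, from 0 to 85.4, set as the call begins (left out, the last holds). The fingers move at their own pace and stop on an object; "newtons" is the grip in N (left out, the last holds). Time passes only in rows, so rows that repeat a pose let the fingers close. It gives the time, the measured TCP pose, the force, the opening and the grip force at its end, in the units of the state.
- r.get_obs(): the state, without advancing time (a new reading comes with each control period).
- r.grab_frame(name): name is "side" or "top"; returns a dict with "frame" (420x560x3 uint8, blue, green, red), "z_map" (420x560 float32, m along the optical axis (not along the pixel's ray), 0 where there is no reading), "vertical_fov" (degrees; the focal length in pixels is half the picture's height over the tangent of half this angle, whatever the lens; pixels are square), "cx", "cy" (the principal point, pixels), "xyz" and "orientation" of the camera in the world. Camera axes: x right, y down, z forward; pixel columns grow to the right and rows downward; lengths in m; the calibration is good to about 2 mm. A picture is of the moment at which its call begins.
- r.hand_in(): hands the job in; it is judged then, once.
The state is a dict: "clock": time; "joints": joint angles; "qvel": joint speeds; "tau": joint torques, N m; "tcp_pos": TCP position; "orientation": TCP orientation; "contact_force": force on the tool from outside, world axes, zero at the start; "moment": the same for the moment, N m; "grip_width": finger opening in m; "gripper_force": force on a finger pad.
Only numpy, scipy, OpenCV 4.12 (cv2) and the standard library are available. Lean on these libraries where they do the work, as an engineer would, in place of code of your own. Each camera call takes 0.05 s, during which the arm holds its last target. There are 200 camera calls.

TASK

The disc of this newly painted brake rubs on its pad at one place. Turn the hub slowly by its studs, feel where on the turn it drags hardest (there is also a lighter scuff, which does not count) and leave the disc standing with that tight spot under the pad. Then slip the yellow masking cap right down over the wheel stud nearest the red caliper, to mark the spot for the fitter; do not lean on the caliper, do not force the cap, and leave the tins and caps around alone.

Things in the scene. Friction and masses are not known exactly. Their poses are not given: they have to be found in the camera images.
- hub: aluminium bell, 148 mm across, flat top 100 mm above the bench, four studs pointing up from it, a 36 mm wide, 7 mm high boss in the middle; the bare steel brake disc round it, 236 mm across, turns with it as one piece. Turns without end, either way, about a vertical axis and stays where left. Origin on the axis at bench height, z up, x towards stud_1; it stands on a grey plate
- stud_1 (a point): foot of a wheel stud: centre of the stud where it leaves the flat top of the bell. All four studs are alike: 12 mm thick, 32 mm tall, tapered at the tip, upright, 50 mm from the hub's axis, a quarter turn apart
- stud_2 (a point): foot of the next wheel stud, a quarter turn counterclockwise from above from stud_1
- stud_3 (a point): foot of the stud opposite stud_1
- stud_4 (a point): foot of the stud opposite stud_2
- brake: red caliper fixed over the rim of the disc along an arc of about 58 degrees; it holds the sprung pad that the disc rubs on. Origin on the hub's axis at bench height, x towards the caliper's middle. Inner edge 80 mm from the axis, top 103 mm above the bench (bolt heads 106 mm and a brass nipple 112 mm up, near its outer edge)
- pad_mid (a point): middle of the pad's face on the disc, 98 mm from the axis, 72 mm up. Sideways push needed at a stud: about 1 to 2 N, some 2 to 5 N on top while the light scuff is under the pad, 8 to 14 N for the tight spot; each is felt over some 30 degrees, fullest in its middle. Neither can be seen; both lie elsewhere each time. The tight spot counts as under the pad within 10 degrees either way
- cap: loose yellow plastic masking cap, standing mouth down on the bench: 25 mm across, 36 mm tall, closed top 5 mm thick, bore 15 mm wide and 31 mm deep. Origin at the centre of its mouth, z up to its closed end. Fully on a stud its closed end sits on the stud's tip and its mouth 1 mm above the bell's top
- tin_dark: small dark blue paint tin, a bystander, 72 mm across, 85 mm tall; origin under its middle
- mix_tin: bare metal mixing tin, a bystander, 54 mm across, 94 mm tall; origin under its middle
- aerosol_cap: loose black aerosol cap, a bystander, 58 mm across, 38 mm tall; origin under its middle
Things that resemble listed ones, but are neither listed nor needed, are in the scene too. Several things have the shape of the cap; the one meant has the colours described above.

How it is judged:
By the outcome, as a careful person would: the job done as asked, in the order asked, and still so for the second after the job is handed in, with the robot touching nothing.
It also fails if it takes over 72 s, if anything falls off the work surface, if the arm or the gripper's body presses on something with over 40 N, if the wrist force passes 120 N, or if a joint passes its speed limit or range.

## Working session

There is one attempt and no reset: what is moved stays moved. The work goes in short steps, Python scripts to look and compute and a tool call to move; the robot and the scene stay as the last step left them, time stands still between calls to the robot, and variables do not carry over. Pictures are saved under pics/ and viewed, at most 10 in all, crops included, and the job is handed in when it is done.

Besides the shell and the picture viewer there is one more tool, called as name(argument=value, ...) on one line, values as JSON. send_rows: Moves the arm, as the interface text tells. Its arguments: {"type":"object","properties":{"deltas":{"type":"array","items":{"type":"object","properties":{"dx":{"type":"number"},"dy":{"type":"number"},"dz":{"type":"number"},"rx":{"type":"number"},"ry":{"type":"number"},"rz":{"type":"number"}}}},"jaw":{"type":"number"},"newtons":{"type":"number"}},"required":["deltas"]}

```bash
mkdir -p pics; ls; cat > h.py <<'E'
import numpy as np, cv2
from bench import r
from scipy.spatial.transform import Rotation as R
def cam(n):
    d=r.grab_frame(n); f=d['frame'].shape[0]/2/np.tan(np.radians(d['vertical_fov'])/2)
    o=np.array(d['orientation'],float)
    M=o if o.shape==(3,3) else R.from_rotvec(o).as_matrix()
    d['f']=f; d['M']=M; d['p']=np.array(d['xyz']); return d
def ray(d,u,v,z):
    q=d['M']@np.array([(u-d['cx'])/d['f'],(v-d['cy'])/d['f'],1]); return d['p']+q*(z-d['p'][2])/q[2]
def pts(d):
    v,u=np.mgrid[:420,:560]; Z=d['z_map']
    c=np.stack([(u-d['cx'])/d['f']*Z,(v-d['cy'])/d['f']*Z,Z],-1)
    return c@d['M'].T+d['p']
def proj(d,P):
    q=(np.array(P)-d['p'])@d['M']; return q[0]/q[2]*d['f']+d['cx'],q[1]/q[2]*d['f']+d['cy']
E
python3 - <<'E'
from h import *
o=r.get_obs(); print({k:np.round(v,3) for k,v in o.items()})
for n in('top','side'):
    d=cam(n); print(n,d['p'],d['orientation'],d['f'],d['cx'],d['cy'])
    cv2.imwrite(f'pics/{n}0.png',d['frame']); 
E
```

```text
pics
{'clock': np.float64(0.0), 'joints': array([ 1.223,  0.478,  0.022,  1.556, -0.012,  1.109, -0.083]), 'qvel': array([-0.   , -0.   ,  0.   ,  0.001, -0.   , -0.001,  0.002]), 'tau': array([ 0.0000e+00, -5.9645e+01,  1.6080e+00, -2.8120e+01,  1.3000e-02,
        9.0000e-03,  0.0000e+00]), 'tcp_pos': array([ 0.16 , -0.655,  0.241]), 'orientation': array([-3.117e+00, -3.760e-01,  1.000e-03]), 'contact_force': array([-0.286, -0.29 ,  0.453]), 'moment': array([-0.036, -0.044, -0.044]), 'gripper_force': np.float64(0.0), 'grip_width': np.float64(0.085)}
top [0.33936991 0.01711898 1.491496  ] [-2.13546732  2.15812357 -0.1374085 ] 387.80385642175105 278.1689741518789 200.24486250983253
side [ 0.47217585 -0.86108916  0.77376046] [-2.24295352  0.00402044 -0.03297963] 389.7051017717202 268.39680257421014 207.90608044073804
```

View pics/top0.png

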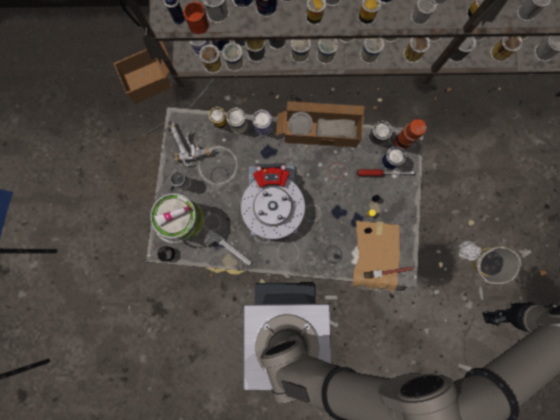

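View pics/side0.png

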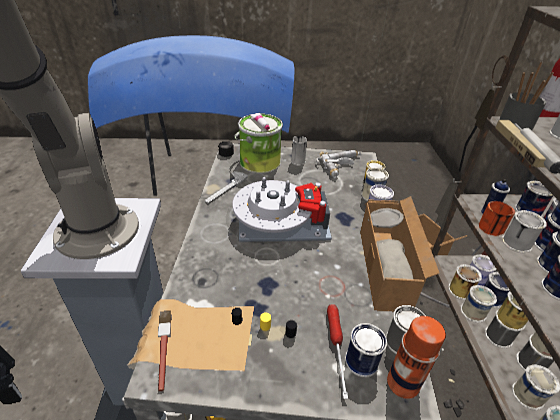

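The top view shows the hub at about (273,206), the red caliper at (270,177) on its +x side, the yellow cap at (372,212) and black caps at (376,198) and (368,230). The side view shows the cap at (265,322), between the black caps at (237,316) and (291,329).

```bash
cat > m.py <<'E'
from h import *
d=cam('top'); s=cam('side')
for n,c in(('top',d),('side',s)):
    P=pts(c); hsv=cv2.cvtColor(c['frame'],cv2.COLOR_BGR2HSV)
    ok=(c['z_map']>0)&(P[...,0]>.3)&(P[...,0]<.95)&(abs(P[...,1])<.6)
    y=cv2.inRange(hsv,(22,140,100),(34,255,255))>0
    y&=ok&(P[...,1]<-.2)&(P[...,2]<.06); 
    k,l,st,ce=cv2.connectedComponentsWithStats(y.astype('u1'))
    for i in range(1,k):
        if st[i,4]>8: print(n,'yellow',st[i],P[l==i].mean(0).round(4),P[l==i].min(0).round(4),P[l==i].max(0).round(4))
    h=ok&(P[...,1]<-.2)&(P[...,2]>.028)&(P[...,2]<.05)
    k,l,st,ce=cv2.connectedComponentsWithStats(h.astype('u1'))
    for i in range(1,k):
        if st[i,4]>8: print(n,'caplike',st[i],np.median(P[l==i],0).round(4),P[l==i].min(0).round(3),P[l==i].max(0).round(3))
    near=ok&(np.hypot(P[...,0]-.47,P[...,1]-.03)<.25)
    red=((hsv[...,0]<8)|(hsv[...,0]>172))&(hsv[...,1]>150)&(hsv[...,2]>80)&near&(P[...,2]>.095)
    print(n,'red',red.sum(),P[red].mean(0).round(4))
    b=near&(abs(P[...,2]-.1)<.006)&~red
    print(n,'bell top',b.sum(),np.median(P[b],0).round(4),(P[b].max(0)+P[b].min(0))/2)
    st_=near&(P[...,2]>.118)
    k,l,st,ce=cv2.connectedComponentsWithStats(st_.astype('u1'))
    for i in range(1,k): print(n,'tall',st[i],P[l==i].mean(0).round(4),P[l==i].max(0).round(3))
a=cv2.resize(d['frame'][150:260,225:395],None,fx=4.5,fy=4.5,interpolation=cv2.INTER_CUBIC)
cv2.imwrite('pics/z1.png',a)
E
python3 m.py
```

```text
top yellow [368 210   8   7  45] [ 0.4874 -0.3226  0.0319] [ 0.4762 -0.3351  0.0035] [ 0.4987 -0.3124  0.0428]
top caplike [356 121   3  13  17] [ 0.8308 -0.282   0.0417] [ 0.794 -0.285  0.031] [ 0.843 -0.277  0.05 ]
top caplike [370 131  16  13  34] [ 0.7682 -0.3422  0.04  ] [ 0.759 -0.382  0.028] [ 0.804 -0.329  0.05 ]
top caplike [396 136  13  13  36] [ 0.7468 -0.4386  0.0386] [ 0.737 -0.472  0.029] [ 0.782 -0.427  0.048]
top caplike [338 143  21   4  36] [ 0.7533 -0.2425  0.0384] [ 0.748 -0.28   0.028] [ 0.758 -0.203  0.05 ]
top caplike [383 154  14  15  36] [ 0.6725 -0.3833  0.04  ] [ 0.66  -0.424  0.029] [ 0.713 -0.376  0.049]
top caplike [374 195   6   6  32] [ 0.5449 -0.3431  0.0367] [ 0.535 -0.353  0.03 ] [ 0.555 -0.333  0.046]
top caplike [369 210   7   7  38] [ 0.4872 -0.3239  0.0362] [ 0.476 -0.335  0.028] [ 0.499 -0.312  0.043]
top caplike [366 227   7   7  36] [ 0.4227 -0.3096  0.0369] [ 0.412 -0.321  0.03 ] [ 0.434 -0.298  0.043]
top red 377 [0.6188 0.0516 0.1018]
top bell top 1063 [0.5164 0.0502 0.101 ] [0.5527221  0.04880023 0.10007674]
top tall [264 191   3   4  10]
[... 946 characters left out ...]
] [ 0.6483 -0.3644  0.0296] [ 0.64  -0.37   0.028] [ 0.654 -0.355  0.031]
side caplike [348 347  33  22 199] [ 0.6813 -0.442   0.0392] [ 0.661 -0.448  0.028] [ 0.725 -0.403  0.05 ]
side caplike [390 366  33  27 212] [ 0.7516 -0.4881  0.0389] [ 0.738 -0.496  0.028] [ 0.792 -0.447  0.05 ]
side red 398 [0.6202 0.0365 0.1009]
side bell top 1036 [0.5207 0.0348 0.1008] [0.5537301  0.04591605 0.09999704]
side tall [262 177   4   6  21] [0.4862 0.0864 0.1266] [0.49  0.092 0.134]
side tall [286 180   4   6  21] [0.5559 0.0697 0.1273] [0.56  0.075 0.134]
side tall [256 190   5   7  27] [0.4699 0.0179 0.1264] [0.476 0.025 0.134]
side tall [281 194   4   7  24] [0.5383 0.0009 0.1267] [0.543 0.007 0.134]
```

View pics/z1.png

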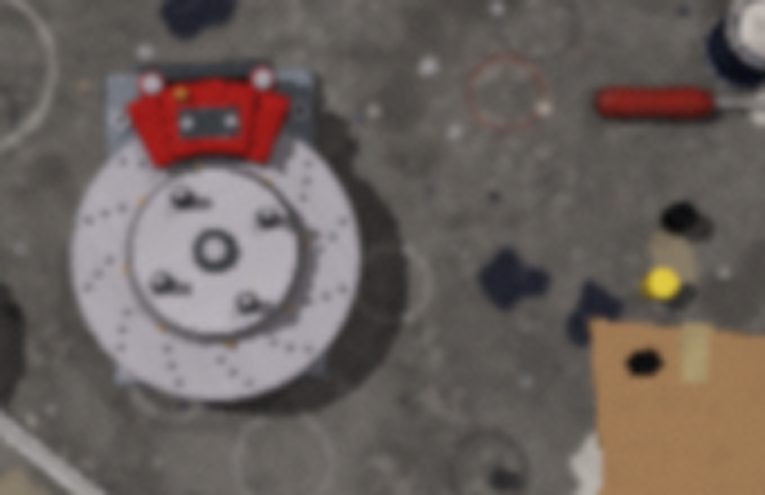

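The zoom shows the hub centre at (213,250), studs at (183,200), (270,217), (163,285) and (248,303), and the yellow cap at (662,283). In world coordinates the hub axis is about (0.511, 0.047), the stud angles are about 31° + k·90°, the caliper is at about +2° and the cap is at about (0.488, -0.326). Next I move over the hub.

send_rows(deltas=[{"dx":26,"dy":30},{"dx":52,"dy":61},{"dx":78,"dy":92},{"dx":104,"dy":122},{"dx":130,"dy":152}], jaw=24, newtons=30)

```text
$.deltas[0]: bad value
```

send_rows(deltas=[{"dx":26,"dy":30},{"dx":52,"dy":61},{"dx":78,"dy":92},{"dx":104,"dy":122},{"dx":130,"dy":152}])

```text
$.deltas[0]: bad value
```

send_rows(deltas=[{"dx":9,"dy":40},{"dx":18,"dy":80},{"dx":27,"dy":120},{"dx":36,"dy":160},{"dx":45,"dy":200}])

```text
$.deltas[0]: bad value
```

send_rows(deltas=[{"dx":9,"dy":40},{"dx":18,"dy":80},{"dx":27,"dy":120},{"dx":36,"dy":160},{"dx":45,"dy":200}])

```text
$.deltas[0]: bad value
```

```bash
python3 -c "
from h import *
o=r.get_obs(); print({k:np.round(v,3) for k,v in o.items()}); print(R.from_rotvec(o['orientation']).as_matrix().round(3))"
```

```text
{'clock': np.float64(0.2), 'joints': array([ 1.223,  0.477,  0.022,  1.556, -0.012,  1.109, -0.083]), 'qvel': array([-0.001, -0.001,  0.001, -0.003,  0.001,  0.001,  0.002]), 'tau': array([ 1.0000e-03, -5.9628e+01,  1.6070e+00, -2.8118e+01,  1.2000e-02,
        7.0000e-03, -0.0000e+00]), 'tcp_pos': array([ 0.16 , -0.655,  0.242]), 'orientation': array([-3.118, -0.376,  0.   ]), 'contact_force': array([ 0.12 , -0.248, -0.476]), 'moment': array([ 0.005, -0.009, -0.016]), 'gripper_force': np.float64(0.0), 'grip_width': np.float64(0.085)}
[[ 0.971  0.238 -0.   ]
 [ 0.238 -0.971  0.001]
 [-0.    -0.001 -1.   ]]
```

send_rows(deltas=[{"dx":26,"dy":30,"dz":0,"rx":0,"ry":0,"rz":0},{"dx":52,"dy":61,"dz":0,"rx":0,"ry":0,"rz":0},{"dx":78,"dy":92,"dz":0,"rx":0,"ry":0,"rz":0},{"dx":104,"dy":122,"dz":0,"rx":0,"ry":0,"rz":0},{"dx":130,"dy":152,"dz":0,"rx":0,"ry":0,"rz":0}], jaw=24, newtons=30)

```text
clock: 0.62
tcp_pos: [0.2912, -0.502, 0.2422]
orientation: [-3.119, -0.375, -0.0]
contact_force: [0.1, 0.4, -0.4]
grip_width: 0.0256
gripper_force: 0.0
```

send_rows(deltas=[{"dx":130,"dy":152,"dz":0,"rx":0,"ry":0,"rz":0},{"dx":130,"dy":152,"dz":0,"rx":0,"ry":0,"rz":0},{"dx":130,"dy":152,"dz":0,"rx":0,"ry":0,"rz":0},{"dx":130,"dy":152,"dz":0,"rx":0,"ry":0,"rz":0},{"dx":130,"dy":152,"dz":0,"rx":0,"ry":0,"rz":0}])

```text
clock: 1.03
tcp_pos: [0.4223, -0.3486, 0.2424]
orientation: [-3.118, -0.379, -0.001]
contact_force: [0.3, -0.7, 0.2]
grip_width: 0.0244
gripper_force: 0.0
```

send_rows(deltas=[{"dx":45,"dy":200,"dz":0,"rx":0,"ry":0,"rz":0},{"dx":45,"dy":200,"dz":0,"rx":0,"ry":0,"rz":0},{"dx":45,"dy":200,"dz":0,"rx":0,"ry":0,"rz":0},{"dx":45,"dy":200,"dz":0,"rx":0,"ry":0,"rz":0},{"dx":45,"dy":200,"dz":0,"rx":0,"ry":0,"rz":0}])

```text
clock: 1.45
tcp_pos: [0.4654, -0.1492, 0.2424]
orientation: [3.119, 0.377, 0.0]
contact_force: [1.3, -0.5, -0.6]
grip_width: 0.0241
gripper_force: 0.0
```

```bash
python3 -c "
from h import *
o=r.get_obs(); print({k:np.round(v,3) for k,v in o.items()}); print(R.from_rotvec(o['orientation']).as_matrix().round(3))"
```

```text
{'clock': np.float64(1.45), 'joints': array([ 0.429,  0.186, -0.277,  1.974,  0.061,  0.989, -1.207]), 'qvel': array([-0.63 , -0.067, -0.325,  0.092,  0.053, -0.02 , -0.978]), 'tau': array([ 4.5320e+00, -3.9154e+01,  1.8600e-01, -2.5433e+01, -3.9000e-02,
        2.1300e-01,  1.2590e+00]), 'tcp_pos': array([ 0.465, -0.149,  0.242]), 'orientation': array([3.119, 0.377, 0.   ]), 'contact_force': array([ 1.275, -0.461, -0.614]), 'moment': array([ 0.02 , -0.074,  0.042]), 'gripper_force': np.float64(0.0), 'grip_width': np.float64(0.024)}
[[ 0.971  0.238  0.   ]
 [ 0.238 -0.971 -0.   ]
 [ 0.     0.    -1.   ]]
```

send_rows(deltas=[{"dx":89,"dy":223,"dz":0,"rx":0,"ry":0,"rz":17},{"dx":89,"dy":223,"dz":0,"rx":0,"ry":0,"rz":17},{"dx":89,"dy":223,"dz":0,"rx":0,"ry":0,"rz":17},{"dx":89,"dy":223,"dz":0,"rx":0,"ry":0,"rz":17},{"dx":89,"dy":223,"dz":0,"rx":0,"ry":0,"rz":17}])

```text
clock: 1.87
tcp_pos: [0.5429, 0.0436, 0.2424]
orientation: [3.029, 0.832, 0.0]
contact_force: [0.4, 0.1, 0.1]
grip_width: 0.0239
gripper_force: 0.0
```

send_rows(deltas=[{"dx":0,"dy":0,"dz":0,"rx":0,"ry":0,"rz":0},{"dx":0,"dy":0,"dz":0,"rx":0,"ry":0,"rz":0},{"dx":0,"dy":0,"dz":-30,"rx":0,"ry":0,"rz":0},{"dx":0,"dy":0,"dz":-60,"rx":0,"ry":0,"rz":0},{"dx":0,"dy":0,"dz":-80,"rx":0,"ry":0,"rz":0}])

```text
clock: 2.28
tcp_pos: [0.5412, 0.0394, 0.1601]
orientation: [3.029, 0.829, -0.004]
contact_force: [-1.3, -1.4, -0.6]
grip_width: 0.0241
gripper_force: 0.0
```

```bash
python3 -c "
from h import *
o=r.get_obs(); print({k:np.round(v,3) for k,v in o.items() if k in('tcp_pos','joints','contact_force')}); print(R.from_rotvec(o['orientation']).as_matrix().round(3))
a=cam('side')
cv2.imwrite('pics/s2.png',cv2.resize(a['frame'][100:260,190:370],None,fx=3.6,fy=3.6,interpolation=cv2.INTER_CUBIC))"
```

```text
{'joints': array([ 0.137,  0.389, -0.402,  1.928,  0.198,  0.865, -1.404]), 'tcp_pos': array([0.541, 0.039, 0.16 ]), 'contact_force': array([-1.309, -1.366, -0.567])}
[[ 0.861  0.509 -0.002]
 [ 0.509 -0.861 -0.002]
 [-0.003  0.    -1.   ]]
```

View pics/s2.png

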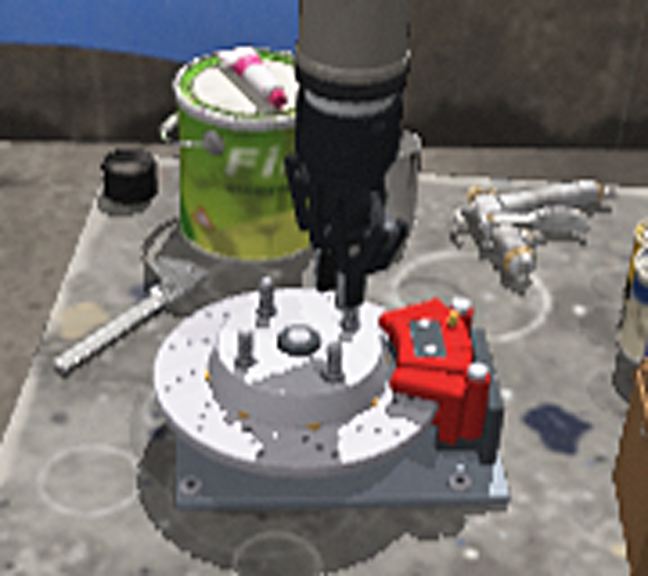

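The picture shows the fingers above the flat top at about (345,280), short of stud S (31°) by about 35 mm, since the previous call ended before its target. I'll finish the shift and lower.

send_rows(deltas=[{"dx":13,"dy":34,"dz":0,"rx":0,"ry":0,"rz":0},{"dx":13,"dy":34,"dz":0,"rx":0,"ry":0,"rz":0},{"dx":13,"dy":34,"dz":-15,"rx":0,"ry":0,"rz":0},{"dx":13,"dy":34,"dz":-30,"rx":0,"ry":0,"rz":0},{"dx":13,"dy":34,"dz":-42,"rx":0,"ry":0,"rz":0}])

```text
clock: 2.75
tcp_pos: [0.5557, 0.0743, 0.1203]
orientation: [3.029, 0.83, 0.0]
contact_force: [1.2, 0.2, -0.3]
grip_width: 0.0239
gripper_force: 0.0
```

send_rows(deltas=[{"dx":0,"dy":0,"dz":0,"rx":0,"ry":0,"rz":0},{"dx":0,"dy":0,"dz":0,"rx":0,"ry":0,"rz":0}])

```text
clock: 2.92
tcp_pos: [0.5552, 0.0749, 0.1202]
orientation: [3.029, 0.831, -0.002]
contact_force: [0.5, 0.5, 0.3]
grip_width: 0.0242
gripper_force: 0.0
```

```bash
python3 - <<'E'
from h import *
o=r.get_obs(); print({k:np.round(v,3) for k,v in o.items() if k in('tcp_pos','joints','contact_force')}); print(R.from_rotvec(o['orientation']).as_matrix().round(3)[:,1])
# arc table: increments (mm) for 10 deg steps from 31 deg, 2 rows... 
c=np.array([.511,.047])
for a in range(31,300,10):
    f=lambda t:50*np.array([np.cos(np.radians(t)),np.sin(np.radians(t))])
    print(a,(f(a+5)-f(a)).round(1),(f(a+10)-f(a)).round(1))
E
```

```text
{'joints': array([ 0.063,  0.469, -0.391,  1.917,  0.242,  0.803, -1.495]), 'tcp_pos': array([0.555, 0.075, 0.12 ]), 'contact_force': array([0.495, 0.53 , 0.256])}
[ 0.51 -0.86 -0.  ]
31 [-2.4  3.6] [-5.1  7.1]
41 [-3.   3.2] [-6.3  6.1]
51 [-3.5  2.6] [-7.2  4.9]
61 [-3.9  1.9] [-8.   3.5]
71 [-4.2  1.2] [-8.5  2.1]
81 [-4.3  0.5] [-8.7  0.6]
91 [-4.4 -0.3] [-8.7 -0.9]
101 [-4.2 -1. ] [-8.4 -2.4]
111 [-4.  -1.7] [-7.8 -3.8]
121 [-3.6 -2.4] [-7.1 -5.1]
131 [-3.2 -3. ] [-6.1 -6.3]
141 [-2.6 -3.5] [-4.9 -7.2]
151 [-1.9 -3.9] [-3.5 -8. ]
161 [-1.2 -4.2] [-2.1 -8.5]
171 [-0.5 -4.3] [-0.6 -8.7]
181 [ 0.3 -4.4] [ 0.9 -8.7]
191 [ 1.  -4.2] [ 2.4 -8.4]
201 [ 1.7 -4. ] [ 3.8 -7.8]
211 [ 2.4 -3.6] [ 5.1 -7.1]
221 [ 3.  -3.2] [ 6.3 -6.1]
231 [ 3.5 -2.6] [ 7.2 -4.9]
241 [ 3.9 -1.9] [ 8.  -3.5]
251 [ 4.2 -1.2] [ 8.5 -2.1]
261 [ 4.3 -0.5] [ 8.7 -0.6]
271 [4.4 0.3] [8.7 0.9]
281 [4.2 1. ] [8.4 2.4]
291 [4.  1.7] [7.8 3.8]
```

send_rows(deltas=[{"dx":-1.7,"dy":2.4,"dz":0,"rx":0,"ry":0,"rz":3.3},{"dx":-3.4,"dy":4.8,"dz":0,"rx":0,"ry":0,"rz":6.6},{"dx":-5.1,"dy":7.1,"dz":0,"rx":0,"ry":0,"rz":10}])

```text
clock: 3.17
tcp_pos: [0.5513, 0.0814, 0.1214]
orientation: [2.943, 1.095, 0.002]
contact_force: [-0.0, -3.4, -0.8]
grip_width: 0.0244
gripper_force: 0.9
```

send_rows(deltas=[{"dx":-2.1,"dy":2.1,"dz":0,"rx":0,"ry":0,"rz":3.3},{"dx":-4.2,"dy":4.1,"dz":0,"rx":0,"ry":0,"rz":6.6},{"dx":-6.3,"dy":6.1,"dz":0,"rx":0,"ry":0,"rz":10}])

```text
clock: 3.42
tcp_pos: [0.5449, 0.0882, 0.1216]
orientation: [2.836, 1.348, 0.002]
contact_force: [0.9, -1.0, -0.4]
grip_width: 0.0244
gripper_force: 0.5
```

send_rows(deltas=[{"dx":-2.4,"dy":1.7,"dz":0,"rx":0,"ry":0,"rz":3.3},{"dx":-4.8,"dy":3.4,"dz":0,"rx":0,"ry":0,"rz":6.6},{"dx":-7.2,"dy":4.9,"dz":0,"rx":0,"ry":0,"rz":10}])

```text
clock: 3.67
tcp_pos: [0.5378, 0.0931, 0.1216]
orientation: [2.708, 1.59, 0.002]
contact_force: [0.4, -1.3, -0.1]
grip_width: 0.0241
gripper_force: 0.5
```

send_rows(deltas=[{"dx":-2.7,"dy":1.2,"dz":0,"rx":0,"ry":0,"rz":3.3},{"dx":-5.3,"dy":2.4,"dz":0,"rx":0,"ry":0,"rz":6.6},{"dx":-8.0,"dy":3.5,"dz":0,"rx":0,"ry":0,"rz":10}])

```text
clock: 3.92
tcp_pos: [0.5299, 0.0966, 0.1216]
orientation: [2.559, 1.82, 0.002]
contact_force: [1.0, -1.6, 0.1]
grip_width: 0.0242
gripper_force: 0.5
```

send_rows(deltas=[{"dx":-2.8,"dy":0.8,"dz":0,"rx":0,"ry":0,"rz":3.3},{"dx":-5.6,"dy":1.5,"dz":0,"rx":0,"ry":0,"rz":6.6},{"dx":-8.5,"dy":2.1,"dz":0,"rx":0,"ry":0,"rz":10}])

```text
clock: 4.17
tcp_pos: [0.5215, 0.0988, 0.1216]
orientation: [2.39, 2.036, 0.002]
contact_force: [0.8, -1.1, 0.9]
grip_width: 0.0237
gripper_force: 0.6
```

send_rows(deltas=[{"dx":-2.9,"dy":0.3,"dz":0,"rx":0,"ry":0,"rz":3.3},{"dx":-5.8,"dy":0.5,"dz":0,"rx":0,"ry":0,"rz":6.6},{"dx":-8.7,"dy":0.6,"dz":0,"rx":0,"ry":0,"rz":10}])

```text
clock: 4.42
tcp_pos: [0.5128, 0.0994, 0.1216]
orientation: [2.204, 2.236, 0.002]
contact_force: [1.4, -0.7, 0.9]
grip_width: 0.0242
gripper_force: 0.6
```

send_rows(deltas=[{"dx":-2.9,"dy":-0.2,"dz":0,"rx":0,"ry":0,"rz":3.3},{"dx":-5.8,"dy":-0.5,"dz":0,"rx":0,"ry":0,"rz":6.6},{"dx":-8.7,"dy":-0.9,"dz":0,"rx":0,"ry":0,"rz":10}])

```text
clock: 4.67
tcp_pos: [0.5042, 0.0987, 0.1217]
orientation: [2.0, 2.42, 0.002]
contact_force: [1.3, 0.8, 0.1]
grip_width: 0.0237
gripper_force: 0.6
```

send_rows(deltas=[{"dx":-2.8,"dy":-0.7,"dz":0,"rx":0,"ry":0,"rz":3.3},{"dx":-5.6,"dy":-1.5,"dz":0,"rx":0,"ry":0,"rz":6.6},{"dx":-8.4,"dy":-2.4,"dz":0,"rx":0,"ry":0,"rz":10}])

```text
clock: 4.92
tcp_pos: [0.4958, 0.0965, 0.1217]
orientation: [1.781, 2.585, 0.002]
contact_force: [1.0, 0.0, -0.7]
grip_width: 0.024
gripper_force: 0.7
```

send_rows(deltas=[{"dx":-2.7,"dy":-1.2,"dz":0,"rx":0,"ry":0,"rz":3.3},{"dx":-5.3,"dy":-2.4,"dz":0,"rx":0,"ry":0,"rz":6.6},{"dx":-7.8,"dy":-3.8,"dz":0,"rx":0,"ry":0,"rz":10}])

```text
clock: 5.17
tcp_pos: [0.488, 0.0929, 0.1216]
orientation: [1.549, 2.73, 0.002]
contact_force: [1.3, 1.0, -0.0]
grip_width: 0.0238
gripper_force: 0.7
```

send_rows(deltas=[{"dx":-2.4,"dy":-1.6,"dz":0,"rx":0,"ry":0,"rz":3.3},{"dx":-4.8,"dy":-3.3,"dz":0,"rx":0,"ry":0,"rz":6.6},{"dx":-7.1,"dy":-5.1,"dz":0,"rx":0,"ry":0,"rz":10}])

```text
clock: 5.42
tcp_pos: [0.4808, 0.0881, 0.1217]
orientation: [1.305, 2.855, 0.002]
contact_force: [0.3, 1.7, 0.1]
grip_width: 0.024
gripper_force: 0.8
```

send_rows(deltas=[{"dx":-2.1,"dy":-2.1,"dz":0,"rx":0,"ry":0,"rz":3.3},{"dx":-4.2,"dy":-4.2,"dz":0,"rx":0,"ry":0,"rz":6.6},{"dx":-6.1,"dy":-6.3,"dz":0,"rx":0,"ry":0,"rz":10}])

```text
clock: 5.67
tcp_pos: [0.4746, 0.0818, 0.1216]
orientation: [1.051, 2.958, 0.002]
contact_force: [0.4, 2.2, 1.0]
grip_width: 0.0237
gripper_force: 0.7
```

send_rows(deltas=[{"dx":-1.7,"dy":-2.4,"dz":0,"rx":0,"ry":0,"rz":3.3},{"dx":-3.4,"dy":-4.8,"dz":0,"rx":0,"ry":0,"rz":6.6},{"dx":-4.9,"dy":-7.2,"dz":0,"rx":0,"ry":0,"rz":10}])

```text
clock: 5.92
tcp_pos: [0.4696, 0.0746, 0.1216]
orientation: [0.789, 3.039, 0.001]
contact_force: [0.1, 1.7, 0.3]
grip_width: 0.0241
gripper_force: 0.8
```

send_rows(deltas=[{"dx":-1.2,"dy":-2.6,"dz":0,"rx":0,"ry":0,"rz":3.3},{"dx":-2.4,"dy":-5.3,"dz":0,"rx":0,"ry":0,"rz":6.6},{"dx":-3.5,"dy":-8.0,"dz":0,"rx":0,"ry":0,"rz":10}])

```text
clock: 6.17
tcp_pos: [0.4668, 0.0681, 0.1217]
orientation: [0.52, 3.095, 0.006]
contact_force: [1.4, 6.8, -4.4]
grip_width: 0.024
gripper_force: 3.5
```

send_rows(deltas=[{"dx":-0.8,"dy":-2.8,"dz":0,"rx":0,"ry":0,"rz":3.3},{"dx":-1.5,"dy":-5.6,"dz":0,"rx":0,"ry":0,"rz":6.6},{"dx":-2.1,"dy":-8.5,"dz":0,"rx":0,"ry":0,"rz":10}])

```text
clock: 6.42
tcp_pos: [0.4639, 0.0599, 0.1216]
orientation: [0.247, 3.129, 0.005]
contact_force: [-0.9, 7.0, -1.7]
grip_width: 0.0241
gripper_force: 3.6
```

send_rows(deltas=[{"dx":-0.2,"dy":-1.5,"dz":0,"rx":0,"ry":0,"rz":1.7},{"dx":-0.4,"dy":-3.0,"dz":0,"rx":0,"ry":0,"rz":3.3},{"dx":-0.5,"dy":-4.3,"dz":0,"rx":0,"ry":0,"rz":5}])

```text
clock: 6.67
tcp_pos: [0.4631, 0.0555, 0.1216]
orientation: [0.113, 3.138, 0.004]
contact_force: [-2.0, 6.6, -0.0]
grip_width: 0.0244
gripper_force: 3.4
```

send_rows(deltas=[{"dx":0,"dy":-1.5,"dz":0,"rx":0,"ry":0,"rz":1.7},{"dx":0,"dy":-3.0,"dz":0,"rx":0,"ry":0,"rz":3.3},{"dx":-0.1,"dy":-4.4,"dz":0,"rx":0,"ry":0,"rz":5}])

```text
clock: 6.92
tcp_pos: [0.4626, 0.0511, 0.1215]
orientation: [-0.024, 3.14, 0.004]
contact_force: [-3.2, 5.7, 1.6]
grip_width: 0.024
gripper_force: 2.8
```

send_rows(deltas=[{"dx":0.1,"dy":-1.5,"dz":0,"rx":0,"ry":0,"rz":1.7},{"dx":0.2,"dy":-3.0,"dz":0,"rx":0,"ry":0,"rz":3.3},{"dx":0.3,"dy":-4.4,"dz":0,"rx":0,"ry":0,"rz":5}])

```text
clock: 7.17
tcp_pos: [0.4634, 0.0444, 0.1213]
orientation: [-0.159, 3.136, -0.002]
contact_force: [-0.5, 0.5, -0.4]
grip_width: 0.0238
gripper_force: 0.3
```

send_rows(deltas=[{"dx":0.2,"dy":-1.5,"dz":0,"rx":0,"ry":0,"rz":1.7},{"dx":0.4,"dy":-3.0,"dz":0,"rx":0,"ry":0,"rz":3.3},{"dx":0.6,"dy":-4.3,"dz":0,"rx":0,"ry":0,"rz":5}])

```text
clock: 7.42
tcp_pos: [0.4639, 0.0402, 0.1213]
orientation: [-0.295, 3.127, -0.001]
contact_force: [-1.7, 0.1, 1.0]
grip_width: 0.024
gripper_force: 0.7
```

```bash
python3 -c "
from h import *
o=r.get_obs(); print({k:np.round(v,3) for k,v in o.items() if k in('tcp_pos','joints','contact_force','moment')})"
```

```text
{'joints': array([ 0.66 ,  0.535, -1.089,  2.1  ,  0.629,  0.878,  0.96 ]), 'tcp_pos': array([0.464, 0.04 , 0.121]), 'contact_force': array([-1.721,  0.103,  0.974]), 'moment': array([0.25 , 0.221, 0.009])}
```

send_rows(deltas=[{"dx":0.3,"dy":-2.9,"dz":0,"rx":0,"ry":0,"rz":3.3},{"dx":1.0,"dy":-5.7,"dz":0,"rx":0,"ry":0,"rz":6.6},{"dx":2.0,"dy":-8.5,"dz":0,"rx":0,"ry":0,"rz":10}])

```text
clock: 7.67
tcp_pos: [0.466, 0.0317, 0.1213]
orientation: [-0.569, 3.089, -0.002]
contact_force: [-1.4, 1.7, 0.3]
grip_width: 0.0237
gripper_force: 0.6
```

send_rows(deltas=[{"dx":1.0,"dy":-2.7,"dz":0,"rx":0,"ry":0,"rz":3.3},{"dx":2.2,"dy":-5.4,"dz":0,"rx":0,"ry":0,"rz":6.6},{"dx":3.5,"dy":-8.0,"dz":0,"rx":0,"ry":0,"rz":10}])

```text
clock: 7.92
tcp_pos: [0.4695, 0.0235, 0.1213]
orientation: [-0.835, 3.028, -0.002]
contact_force: [-1.0, 1.8, 0.2]
grip_width: 0.0238
gripper_force: 0.7
```

send_rows(deltas=[{"dx":1.5,"dy":-2.4,"dz":0,"rx":0,"ry":0,"rz":3.3},{"dx":3.1,"dy":-4.8,"dz":0,"rx":0,"ry":0,"rz":6.6},{"dx":4.8,"dy":-7.2,"dz":0,"rx":0,"ry":0,"rz":10}])

```text
clock: 8.17
tcp_pos: [0.4743, 0.0163, 0.1213]
orientation: [-1.096, 2.944, -0.002]
contact_force: [-0.6, 1.3, -0.6]
grip_width: 0.0237
gripper_force: 0.7
```

```bash
python3 -c "
from h import *
o=r.get_obs(); print({k:np.round(v,3) for k,v in o.items() if k in('tcp_pos','joints','contact_force','moment')})"
```

```text
{'joints': array([ 0.772,  0.618, -1.197,  2.078,  0.726,  0.951,  1.458]), 'tcp_pos': array([0.474, 0.016, 0.121]), 'contact_force': array([-0.594,  1.312, -0.619]), 'moment': array([ 0.265,  0.192, -0.003])}
```

send_rows(deltas=[{"dx":2.0,"dy":-2.1,"dz":0,"rx":0,"ry":0,"rz":3.3},{"dx":4.1,"dy":-4.1,"dz":0,"rx":0,"ry":0,"rz":6.6},{"dx":6.3,"dy":-6.1,"dz":0,"rx":0,"ry":0,"rz":10}])

```text
clock: 8.42
tcp_pos: [0.4804, 0.01, 0.1212]
orientation: [1.348, -2.837, 0.002]
contact_force: [-1.6, 0.4, 1.2]
grip_width: 0.0241
gripper_force: 0.8
```

send_rows(deltas=[{"dx":2.3,"dy":-1.7,"dz":0,"rx":0,"ry":0,"rz":3.3},{"dx":4.7,"dy":-3.4,"dz":0,"rx":0,"ry":0,"rz":6.6},{"dx":7.2,"dy":-4.9,"dz":0,"rx":0,"ry":0,"rz":10}])

```text
clock: 8.67
tcp_pos: [0.4875, 0.0049, 0.1211]
orientation: [1.59, -2.709, 0.002]
contact_force: [-1.9, 1.1, 1.5]
grip_width: 0.0239
gripper_force: 0.8
```

send_rows(deltas=[{"dx":2.6,"dy":-1.3,"dz":0,"rx":0,"ry":0,"rz":3.3},{"dx":5.3,"dy":-2.5,"dz":0,"rx":0,"ry":0,"rz":6.6},{"dx":8.0,"dy":-3.5,"dz":0,"rx":0,"ry":0,"rz":10}])

```text
clock: 8.92
tcp_pos: [0.4954, 0.0012, 0.121]
orientation: [1.82, -2.559, 0.002]
contact_force: [-1.5, 0.2, 0.8]
grip_width: 0.0238
gripper_force: 0.8
```

```bash
python3 -c "
from h import *
o=r.get_obs(); print({k:np.round(v,3) for k,v in o.items() if k in('tcp_pos','joints','contact_force','moment')})"
```

```text
{'joints': array([ 0.83 ,  0.722, -1.282,  2.03 ,  0.823,  1.048,  1.948]), 'tcp_pos': array([0.495, 0.001, 0.121]), 'contact_force': array([-1.496,  0.183,  0.76 ]), 'moment': array([-0.033,  0.342,  0.006])}
```

send_rows(deltas=[{"dx":2.8,"dy":-0.8,"dz":0,"rx":0,"ry":0,"rz":3.3},{"dx":5.6,"dy":-1.5,"dz":0,"rx":0,"ry":0,"rz":6.6},{"dx":8.5,"dy":-2.1,"dz":0,"rx":0,"ry":0,"rz":10}])

```text
clock: 9.17
tcp_pos: [0.5038, -0.001, 0.1209]
orientation: [2.035, -2.391, 0.002]
contact_force: [-2.1, 0.7, 0.2]
grip_width: 0.0241
gripper_force: 0.8
```

send_rows(deltas=[{"dx":2.9,"dy":-0.3,"dz":0,"rx":0,"ry":0,"rz":3.3},{"dx":5.8,"dy":-0.5,"dz":0,"rx":0,"ry":0,"rz":6.6},{"dx":8.7,"dy":-0.6,"dz":0,"rx":0,"ry":0,"rz":10}])

```text
clock: 9.42
tcp_pos: [0.5083, -0.0006, 0.1206]
orientation: [2.233, -2.198, -0.007]
contact_force: [-17.3, 1.3, 10.7]
grip_width: 0.024
gripper_force: 9.1
```

```bash
python3 -c "
from h import *
o=r.get_obs(); print({k:np.round(v,3) for k,v in o.items() if k in('tcp_pos','joints','contact_force','moment')})"
```

```text
{'joints': array([ 0.836,  0.786, -1.323,  1.994,  0.869,  1.113,  2.276]), 'tcp_pos': array([ 0.508, -0.001,  0.121]), 'contact_force': array([-17.256,   1.336,  10.718]), 'moment': array([ 0.151,  3.905, -0.073])}
```

send_rows(deltas=[{"dx":-4,"dy":0,"dz":0,"rx":0,"ry":0,"rz":0},{"dx":-8,"dy":0,"dz":0,"rx":0,"ry":0,"rz":0},{"dx":-8,"dy":0,"dz":20,"rx":0,"ry":0,"rz":0},{"dx":-8,"dy":0,"dz":55,"rx":0,"ry":0,"rz":0},{"dx":-8,"dy":0,"dz":90,"rx":0,"ry":0,"rz":0}])

```text
clock: 9.83
tcp_pos: [0.504, -0.001, 0.211]
orientation: [2.234, -2.208, -0.002]
contact_force: [0.8, -0.8, 0.9]
grip_width: 0.0239
gripper_force: 0.0
```

send_rows(deltas=[{"dx":5,"dy":20,"dz":10,"rx":0,"ry":0,"rz":-7},{"dx":10,"dy":40,"dz":10,"rx":0,"ry":0,"rz":-14},{"dx":15,"dy":60,"dz":10,"rx":0,"ry":0,"rz":-21},{"dx":15,"dy":80,"dz":10,"rx":0,"ry":0,"rz":-28},{"dx":15,"dy":97,"dz":10,"rx":0,"ry":0,"rz":-35}])

```text
clock: 10.25
tcp_pos: [0.5201, 0.0975, 0.2214]
orientation: [-1.457, 2.781, -0.002]
contact_force: [0.4, 0.4, -0.3]
grip_width: 0.0245
gripper_force: 0.0
```

send_rows(deltas=[{"dx":0,"dy":0,"dz":0,"rx":0,"ry":0,"rz":-7},{"dx":0,"dy":0,"dz":0,"rx":0,"ry":0,"rz":-14},{"dx":0,"dy":0,"dz":0,"rx":0,"ry":0,"rz":-21},{"dx":0,"dy":0,"dz":0,"rx":0,"ry":0,"rz":-28},{"dx":0,"dy":0,"dz":0,"rx":0,"ry":0,"rz":-35}])

```text
clock: 10.67
tcp_pos: [0.5199, 0.0962, 0.2212]
orientation: [-0.553, 3.091, -0.002]
contact_force: [0.8, -0.1, -1.2]
grip_width: 0.024
gripper_force: 0.0
```

send_rows(deltas=[{"dx":0,"dy":0,"dz":0,"rx":0,"ry":0,"rz":-7},{"dx":0,"dy":0,"dz":0,"rx":0,"ry":0,"rz":-14},{"dx":0,"dy":0,"dz":0,"rx":0,"ry":0,"rz":-21},{"dx":0,"dy":0,"dz":0,"rx":0,"ry":0,"rz":-28},{"dx":0,"dy":0,"dz":0,"rx":0,"ry":0,"rz":-35}])

```text
clock: 11.08
tcp_pos: [0.5199, 0.0962, 0.2213]
orientation: [0.402, 3.114, -0.0]
contact_force: [-0.6, -0.5, -0.7]
grip_width: 0.0237
gripper_force: 0.0
```

send_rows(deltas=[{"dx":0,"dy":0,"dz":0,"rx":0,"ry":0,"rz":-7},{"dx":0,"dy":0,"dz":0,"rx":0,"ry":0,"rz":-14},{"dx":0,"dy":0,"dz":0,"rx":0,"ry":0,"rz":-21},{"dx":0,"dy":0,"dz":0,"rx":0,"ry":0,"rz":-28},{"dx":0,"dy":0,"dz":0,"rx":0,"ry":0,"rz":-35}])

```text
clock: 11.5
tcp_pos: [0.5199, 0.0962, 0.2213]
orientation: [1.319, 2.849, 0.001]
contact_force: [-0.0, -0.2, 0.3]
grip_width: 0.024
gripper_force: 0.0
```

send_rows(deltas=[{"dx":0,"dy":0,"dz":0,"rx":0,"ry":0,"rz":-7},{"dx":0,"dy":0,"dz":0,"rx":0,"ry":0,"rz":-14},{"dx":0,"dy":0,"dz":0,"rx":0,"ry":0,"rz":-21},{"dx":0,"dy":0,"dz":0,"rx":0,"ry":0,"rz":-28},{"dx":0,"dy":0,"dz":0,"rx":0,"ry":0,"rz":-35}])

```text
clock: 11.92
tcp_pos: [0.5199, 0.0963, 0.2213]
orientation: [2.115, 2.321, 0.002]
contact_force: [0.7, -0.3, 0.5]
grip_width: 0.0242
gripper_force: 0.0
```

```bash
cat > st.py <<'E'
from h import *
o=r.get_obs(); print({k:np.round(v,3) for k,v in o.items() if k in('clock','tcp_pos','joints','contact_force')})
y=R.from_rotvec(o['orientation']).as_matrix()[:,1]; print('closing line deg',np.degrees(np.arctan2(y[1],y[0]))%180)
E
cat > studs.py <<'E'
from h import *
import sys
c=np.array([.511,.047])
for n in sys.argv[1:]:
    d=cam(n); P=pts(d); m=(d['z_map']>0)&(abs(np.hypot(P[...,0]-c[0],P[...,1]-c[1])-.05)<.02)&(P[...,2]>.115)&(P[...,2]<.139)
    k,l,st,ce=cv2.connectedComponentsWithStats(m.astype('u1'))
    for i in range(1,k):
        if st[i,4]>5:
            q=P[l==i].mean(0); print(n,st[i],q.round(4),'ang',np.degrees(np.arctan2(*(q[:2]-c)[::-1])).round(1))
E
python3 st.py; python3 studs.py side
```

```text
{'clock': np.float64(11.917), 'joints': array([ 0.248,  0.33 , -0.664,  1.893,  0.242,  0.997, -0.429]), 'tcp_pos': array([0.52 , 0.096, 0.221]), 'contact_force': array([ 0.66 , -0.274,  0.485])}
closing line deg 5.315388075782418
side [274 176   4   7  24] [0.5217 0.0922 0.1253] ang 76.7
side [254 183   4   7  25] [0.4631 0.0532 0.1256] ang 172.7
side [288 187   5   8  30] [0.5616 0.0347 0.1248] ang -13.6
side [268 195   5   8  29] [ 0.503  -0.0056  0.1255] ang -98.6
```

send_rows(deltas=[{"dx":1.5,"dy":0,"dz":-20,"rx":0,"ry":0,"rz":-6},{"dx":1.5,"dy":0,"dz":-40,"rx":0,"ry":0,"rz":-12},{"dx":1.5,"dy":0,"dz":-60,"rx":0,"ry":0,"rz":-15},{"dx":1.5,"dy":0,"dz":-85,"rx":0,"ry":0,"rz":-15},{"dx":1.5,"dy":0,"dz":-101,"rx":0,"ry":0,"rz":-15}])

```text
clock: 12.38
tcp_pos: [0.5207, 0.096, 0.1182]
orientation: [2.391, 2.037, -0.0]
contact_force: [-0.8, -0.5, -0.2]
grip_width: 0.0245
gripper_force: 0.0
```

send_rows(deltas=[{"dx":0,"dy":0,"dz":0,"rx":0,"ry":0,"rz":0},{"dx":-2,"dy":0.3,"dz":0,"rx":0,"ry":0,"rz":2},{"dx":-4,"dy":0.5,"dz":0,"rx":0,"ry":0,"rz":4}])

```text
clock: 12.63
tcp_pos: [0.5177, 0.0972, 0.1205]
orientation: [2.317, 2.12, 0.002]
contact_force: [-0.1, 0.0, -0.1]
grip_width: 0.0241
gripper_force: 0.0
```

send_rows(deltas=[{"dx":-1.4,"dy":0.1,"dz":0,"rx":0,"ry":0,"rz":1.7},{"dx":-2.9,"dy":0.1,"dz":0,"rx":0,"ry":0,"rz":3.3},{"dx":-4.4,"dy":0.1,"dz":0,"rx":0,"ry":0,"rz":5}])

```text
clock: 12.88
tcp_pos: [0.5156, 0.0968, 0.1211]
orientation: [2.221, 2.216, 0.008]
contact_force: [11.2, -2.3, -7.7]
grip_width: 0.0239
gripper_force: 5.5
```

send_rows(deltas=[{"dx":-1.4,"dy":-0.1,"dz":0,"rx":0,"ry":0,"rz":1.7},{"dx":-2.9,"dy":-0.2,"dz":0,"rx":0,"ry":0,"rz":3.3},{"dx":-4.4,"dy":-0.3,"dz":0,"rx":0,"ry":0,"rz":5}])

```text
clock: 13.13
tcp_pos: [0.5141, 0.0964, 0.1216]
orientation: [2.122, 2.307, 0.015]
contact_force: [15.7, -0.4, -9.8]
grip_width: 0.024
gripper_force: 7.6
```

send_rows(deltas=[{"dx":-1.4,"dy":-0.2,"dz":0,"rx":0,"ry":0,"rz":1.7},{"dx":-2.9,"dy":-0.4,"dz":0,"rx":0,"ry":0,"rz":3.3},{"dx":-4.3,"dy":-0.6,"dz":0,"rx":0,"ry":0,"rz":5}])

```text
clock: 13.38
tcp_pos: [0.5096, 0.0964, 0.1215]
orientation: [2.019, 2.398, 0.015]
contact_force: [14.9, 0.1, -10.4]
grip_width: 0.0238
gripper_force: 7.2
```

```bash
python3 st.py;python3 studs.py side
```

```text
{'clock': np.float64(13.383), 'joints': array([ 0.214,  0.45 , -0.643,  2.008,  0.378,  0.789, -0.478]), 'tcp_pos': array([0.51 , 0.096, 0.122]), 'contact_force': array([ 14.939,   0.063, -10.362])}
closing line deg 9.799342641689304
side [272 173   9  10  60] [0.5222 0.0925 0.1264] ang 76.2
side [263 175   6   9  35] [0.4924 0.0849 0.1277] ang 116.2
side [254 184   4   8  27] [0.463  0.0469 0.1257] ang -179.9
side [289 186   4   7  25] [0.5626 0.0399 0.1258] ang -7.8
side [270 196   5   7  29] [ 0.5089 -0.0062  0.1251] ang -92.3
```

send_rows(deltas=[{"dx":-1.4,"dy":-0.3,"dz":0,"rx":0,"ry":0,"rz":1.7},{"dx":-2.8,"dy":-0.7,"dz":0,"rx":0,"ry":0,"rz":3.3},{"dx":-4.2,"dy":-1.0,"dz":0,"rx":0,"ry":0,"rz":5}])

```text
clock: 13.68
tcp_pos: [0.5055, 0.0959, 0.1216]
orientation: [1.912, 2.484, 0.016]
contact_force: [14.9, 1.3, -9.5]
grip_width: 0.0239
gripper_force: 7.2
```

send_rows(deltas=[{"dx":-1.4,"dy":-0.4,"dz":0,"rx":0,"ry":0,"rz":1.7},{"dx":-2.8,"dy":-0.9,"dz":0,"rx":0,"ry":0,"rz":3.3},{"dx":-4.1,"dy":-1.4,"dz":0,"rx":0,"ry":0,"rz":5}])

```text
clock: 13.93
tcp_pos: [0.5013, 0.0951, 0.1217]
orientation: [1.801, 2.565, 0.016]
contact_force: [14.7, 3.3, -10.1]
grip_width: 0.0241
gripper_force: 7.2
```

send_rows(deltas=[{"dx":-1.3,"dy":-0.6,"dz":0,"rx":0,"ry":0,"rz":1.7},{"dx":-2.7,"dy":-1.2,"dz":0,"rx":0,"ry":0,"rz":3.3},{"dx":-4.0,"dy":-1.8,"dz":0,"rx":0,"ry":0,"rz":5}])

```text
clock: 14.18
tcp_pos: [0.4973, 0.0939, 0.1218]
orientation: [1.687, 2.642, 0.017]
contact_force: [13.5, 4.4, -10.5]
grip_width: 0.0239
gripper_force: 7.3
```

send_rows(deltas=[{"dx":-1.3,"dy":-0.7,"dz":0,"rx":0,"ry":0,"rz":1.7},{"dx":-2.6,"dy":-1.4,"dz":0,"rx":0,"ry":0,"rz":3.3},{"dx":-3.8,"dy":-2.1,"dz":0,"rx":0,"ry":0,"rz":5}])

```text
clock: 14.43
tcp_pos: [0.489, 0.0904, 0.1208]
orientation: [1.572, 2.717, 0.003]
contact_force: [-0.4, -0.1, -0.0]
grip_width: 0.0242
gripper_force: 0.0
```

```bash
python3 st.py;python3 studs.py side
```

```text
{'clock': np.float64(14.433), 'joints': array([ 0.293,  0.447, -0.733,  2.046,  0.417,  0.795, -0.168]), 'tcp_pos': array([0.489, 0.09 , 0.121]), 'contact_force': array([-0.416, -0.051, -0.031])}
closing line deg 29.889204424256988
side [264 173  10  10  64] [0.5013 0.0921 0.1274] ang 102.1
side [256 177   7   9  40] [0.4738 0.0748 0.1279] ang 143.2
side [287 182   4   7  25] [0.5584 0.0619 0.125 ] ang 17.5
side [255 189   4   8  24] [0.4661 0.0245 0.1256] ang -153.4
side [278 195   5   7  30] [ 0.5314 -0.0023  0.1254] ang -67.6
```

send_rows(deltas=[{"dx":3,"dy":1.5,"dz":0,"rx":0,"ry":0,"rz":-4},{"dx":6,"dy":3,"dz":0,"rx":0,"ry":0,"rz":-8},{"dx":9.7,"dy":4.4,"dz":0,"rx":0,"ry":0,"rz":-12}])

```text
clock: 14.73
tcp_pos: [0.4965, 0.0934, 0.1199]
orientation: [-1.857, -2.534, 0.004]
contact_force: [-4.5, -1.9, 4.0]
grip_width: 0.0241
gripper_force: 2.8
```

send_rows(deltas=[{"dx":0.8,"dy":0.2,"dz":0,"rx":0,"ry":0,"rz":-1},{"dx":1.7,"dy":0.4,"dz":0,"rx":0,"ry":0,"rz":-2},{"dx":2.5,"dy":0.6,"dz":0,"rx":0,"ry":0,"rz":-3}])

```text
clock: 14.98
tcp_pos: [0.5005, 0.0951, 0.1199]
orientation: [1.917, 2.488, 0.002]
contact_force: [0.4, -0.5, 0.0]
grip_width: 0.0239
gripper_force: 0.0
```

send_rows(deltas=[{"dx":0.8,"dy":0.2,"dz":0,"rx":0,"ry":0,"rz":-1},{"dx":1.7,"dy":0.4,"dz":0,"rx":0,"ry":0,"rz":-2},{"dx":2.6,"dy":0.5,"dz":0,"rx":0,"ry":0,"rz":-3}])

```text
clock: 15.23
tcp_pos: [0.5027, 0.0955, 0.1194]
orientation: [1.984, 2.436, 0.0]
contact_force: [0.1, -0.2, -0.1]
grip_width: 0.0241
gripper_force: 0.0
```

send_rows(deltas=[{"dx":0.8,"dy":0.2,"dz":0,"rx":0,"ry":0,"rz":-1},{"dx":1.7,"dy":0.3,"dz":0,"rx":0,"ry":0,"rz":-2},{"dx":2.6,"dy":0.4,"dz":0,"rx":0,"ry":0,"rz":-3}])

```text
clock: 15.48
tcp_pos: [0.5047, 0.0957, 0.1191]
orientation: [-2.047, -2.382, 0.002]
contact_force: [-2.3, -0.5, 2.0]
grip_width: 0.024
gripper_force: 1.3
```

```bash
python3 st.py;python3 studs.py side
```

```text
{'clock': np.float64(15.483), 'joints': array([ 0.209,  0.451, -0.638,  2.012,  0.372,  0.795, -0.496]), 'tcp_pos': array([0.505, 0.096, 0.119]), 'contact_force': array([-2.301, -0.508,  2.039])}
closing line deg 8.642551343089501
side [261 174   9  10  60] [0.4909 0.088  0.1268] ang 116.1
side [274 175   5   9  35] [0.5226 0.0902 0.1271] ang 74.9
side [287 183   5   7  25] [0.5604 0.0572 0.125 ] ang 11.7
side [254 188   5   7  31] [0.4646 0.0307 0.1247] ang -160.6
side [277 195   4   8  28] [ 0.5268 -0.0045  0.1255] ang -73.0
```

send_rows(deltas=[{"dx":0.8,"dy":0.1,"dz":0,"rx":0,"ry":0,"rz":-1},{"dx":1.7,"dy":0.2,"dz":0,"rx":0,"ry":0,"rz":-2},{"dx":2.6,"dy":0.25,"dz":0,"rx":0,"ry":0,"rz":-3}])

```text
clock: 15.78
tcp_pos: [0.5054, 0.0955, 0.1188]
orientation: [-2.108, -2.327, 0.008]
contact_force: [-9.5, -1.4, 6.1]
grip_width: 0.0241
gripper_force: 4.7
```

```bash
python3 studs.py side
```

```text
side [274 173   6  11  38] [0.5234 0.0913 0.1278] ang 74.3
side [262 176   8   8  52] [0.4919 0.0874 0.1268] ang 115.3
side [288 183   4   7  23] [0.5605 0.0568 0.1256] ang 11.2
side [254 188   5   7  30] [0.4645 0.0307 0.125 ] ang -160.7
side [276 195   5   8  31] [ 0.5257 -0.0042  0.125 ] ang -74.0
```

send_rows(deltas=[{"dx":0.8,"dy":0,"dz":0,"rx":0,"ry":0,"rz":-1},{"dx":1.7,"dy":0,"dz":0,"rx":0,"ry":0,"rz":-2},{"dx":2.6,"dy":0.1,"dz":0,"rx":0,"ry":0,"rz":-3}])

```text
clock: 16.08
tcp_pos: [0.5062, 0.0952, 0.1184]
orientation: [-2.167, -2.27, 0.013]
contact_force: [-13.9, -3.3, 10.5]
grip_width: 0.024
gripper_force: 7.3
```

```bash
python3 studs.py side
```

```text
side [262 176   9   8  54] [0.4931 0.0885 0.1265] ang 113.3
side [275 176   5   8  30] [0.5256 0.0871 0.1269] ang 70.0
side [288 183   4   7  25] [0.5607 0.0562 0.1247] ang 10.5
side [254 188   5   7  30] [0.4645 0.0316 0.1244] ang -161.7
side [276 195   5   7  27] [ 0.5252 -0.0047  0.1259] ang -74.7
```

send_rows(deltas=[{"dx":0.8,"dy":0,"dz":0,"rx":0,"ry":0,"rz":-1},{"dx":1.7,"dy":0,"dz":0,"rx":0,"ry":0,"rz":-2},{"dx":2.6,"dy":0,"dz":0,"rx":0,"ry":0,"rz":-3}])

```text
clock: 16.38
tcp_pos: [0.5076, 0.0951, 0.1181]
orientation: [-2.224, -2.212, 0.016]
contact_force: [-16.4, -2.4, 11.0]
grip_width: 0.024
gripper_force: 8.1
```

```bash
python3 studs.py side
```

```text
side [263 175   8   9  52] [0.4944 0.0889 0.1268] ang 111.6
side [275 174   5  10  37] [0.5254 0.0877 0.127 ] ang 70.6
side [288 183   4   7  26] [0.5608 0.0551 0.1251] ang 9.2
side [254 187   4   8  26] [0.4631 0.0319 0.1256] ang -162.4
side [276 195   4   8  26] [ 0.5241 -0.0051  0.1259] ang -75.9
```

send_rows(deltas=[{"dx":0.8,"dy":0,"dz":0,"rx":0,"ry":0,"rz":-1},{"dx":1.7,"dy":0,"dz":0,"rx":0,"ry":0,"rz":-2},{"dx":2.6,"dy":-0.1,"dz":0,"rx":0,"ry":0,"rz":-3}])

```text
clock: 16.68
tcp_pos: [0.5107, 0.0955, 0.1182]
orientation: [-2.282, -2.154, 0.014]
contact_force: [-12.7, -0.8, 8.8]
grip_width: 0.0239
gripper_force: 7.1
```

```bash
python3 studs.py side
```

```text
side [264 175   8   9  49] [0.4976 0.0903 0.1263] ang 107.2
side [276 176   5   8  32] [0.5288 0.0848 0.1279] ang 64.8
side [288 184   5   7  27] [0.5613 0.052  0.1253] ang 5.7
side [254 187   4   7  25] [0.463  0.0344 0.1259] ang -165.3
side [274 196   5   7  25] [ 0.5207 -0.0056  0.1248] ang -79.5
```

send_rows(deltas=[{"dx":0.9,"dy":0,"dz":0,"rx":0,"ry":0,"rz":-1},{"dx":1.9,"dy":0,"dz":0,"rx":0,"ry":0,"rz":-2},{"dx":2.9,"dy":0,"dz":0,"rx":0,"ry":0,"rz":-3}])

```text
clock: 16.98
tcp_pos: [0.5136, 0.0957, 0.1182]
orientation: [-2.337, -2.093, 0.014]
contact_force: [-14.2, -0.8, 9.5]
grip_width: 0.0244
gripper_force: 7.1
```

send_rows(deltas=[{"dx":0.9,"dy":0,"dz":0,"rx":0,"ry":0,"rz":-1},{"dx":1.9,"dy":-0.1,"dz":0,"rx":0,"ry":0,"rz":-2},{"dx":2.9,"dy":-0.15,"dz":0,"rx":0,"ry":0,"rz":-3}])

```text
clock: 17.23
tcp_pos: [0.5165, 0.0956, 0.1182]
orientation: [-2.391, -2.032, 0.014]
contact_force: [-13.8, -0.2, 9.6]
grip_width: 0.0237
gripper_force: 7.0
```

send_rows(deltas=[{"dx":0.9,"dy":-0.1,"dz":0,"rx":0,"ry":0,"rz":-1},{"dx":1.9,"dy":-0.2,"dz":0,"rx":0,"ry":0,"rz":-2},{"dx":2.9,"dy":-0.3,"dz":0,"rx":0,"ry":0,"rz":-3}])

```text
clock: 17.48
tcp_pos: [0.5194, 0.0954, 0.1182]
orientation: [-2.444, -1.968, 0.014]
contact_force: [-13.9, 0.1, 8.4]
grip_width: 0.0242
gripper_force: 6.9
```

```bash
python3 studs.py side
```

```text
side [266 175   9   8  59] [0.505  0.092  0.1263] ang 97.5
side [279 177   5   8  33] [0.5369 0.0831 0.1271] ang 54.3
side [254 185   4   7  26] [0.463  0.0435 0.1251] ang -175.8
side [288 186   5   7  27] [0.5626 0.0422 0.1251] ang -5.3
side [271 196   5   7  32] [ 0.5116 -0.0067  0.125 ] ang -89.4
```

send_rows(deltas=[{"dx":-5,"dy":0,"dz":0,"rx":0,"ry":0,"rz":0},{"dx":-10,"dy":0,"dz":0,"rx":0,"ry":0,"rz":0},{"dx":-10,"dy":0,"dz":15,"rx":0,"ry":0,"rz":0},{"dx":-10,"dy":0,"dz":50,"rx":0,"ry":0,"rz":0},{"dx":-10,"dy":0,"dz":90,"rx":0,"ry":0,"rz":0}])

```text
clock: 17.95
tcp_pos: [0.5131, 0.0954, 0.2088]
orientation: [-2.444, -1.97, 0.004]
contact_force: [1.6, 0.1, 0.0]
grip_width: 0.0238
gripper_force: 0.0
```

send_rows(deltas=[{"dx":-2,"dy":-30,"dz":10,"rx":0,"ry":0,"rz":-7},{"dx":-3,"dy":-60,"dz":10,"rx":0,"ry":0,"rz":-14},{"dx":-5,"dy":-90,"dz":10,"rx":0,"ry":0,"rz":-21},{"dx":-6,"dy":-120,"dz":10,"rx":0,"ry":0,"rz":-28},{"dx":-8,"dy":-150,"dz":10,"rx":0,"ry":0,"rz":-35}], jaw=50)

```text
clock: 18.37
tcp_pos: [0.5067, -0.0558, 0.2199]
orientation: [2.928, 1.135, 0.004]
contact_force: [0.5, 1.0, -0.5]
grip_width: 0.0504
gripper_force: 0.0
```

send_rows(deltas=[{"dx":-2,"dy":-30,"dz":0,"rx":0,"ry":0,"rz":-7},{"dx":-3,"dy":-60,"dz":0,"rx":0,"ry":0,"rz":-14},{"dx":-5,"dy":-90,"dz":0,"rx":0,"ry":0,"rz":-21},{"dx":-6,"dy":-120,"dz":0,"rx":0,"ry":0,"rz":-28},{"dx":-8,"dy":-150,"dz":0,"rx":0,"ry":0,"rz":-35}])

```text
clock: 18.78
tcp_pos: [0.4986, -0.206, 0.2198]
orientation: [3.134, 0.202, 0.003]
contact_force: [0.2, -0.0, -1.4]
grip_width: 0.05
gripper_force: 0.0
```

```bash
python3 st.py; python3 studs.py side; python3 - <<'E'
from h import *
for n in('side','top'):
    d=cam(n); P=pts(d); hsv=cv2.cvtColor(d['frame'],cv2.COLOR_BGR2HSV)
    y=(cv2.inRange(hsv,(22,140,100),(34,255,255))>0)&(abs(P[...,0]-.488)<.03)&(abs(P[...,1]+.326)<.03)&(P[...,2]>.03)
    if y.sum(): print(n,y.sum(),P[y].mean(0).round(4))
    k,l,st,ce=cv2.connectedComponentsWithStats(y.astype('u1'))
    for i in range(1,k): 
        if st[i,4]>8: x=ray(d,st[i,0]+st[i,2]/2-.5,st[i,1]+st[i,3]/2-.5,.036); print(st[i],x.round(4))
E
```

```text
{'clock': np.float64(18.783), 'joints': array([ 0.482,  0.292, -0.248,  1.892,  0.086,  0.966, -1.246]), 'tcp_pos': array([ 0.499, -0.206,  0.22 ]), 'contact_force': array([ 0.151, -0.031, -1.423])}
closing line deg 97.37656861424949
side [254 185   4   7  25] [0.4628 0.0447 0.1255] ang -177.2
side [288 186   5   7  25] [0.5625 0.0421 0.1252] ang -5.4
side 78 [ 0.4889 -0.3296  0.0358]
[260 313  11  10  78] [ 0.4888 -0.3295  0.036 ]
```

send_rows(deltas=[{"dx":-3,"dy":-40,"dz":0,"rx":0,"ry":0,"rz":-3},{"dx":-7,"dy":-80,"dz":0,"rx":0,"ry":0,"rz":-7},{"dx":-10,"dy":-120.5,"dz":0,"rx":0,"ry":0,"rz":-7},{"dx":-10,"dy":-120.5,"dz":-30,"rx":0,"ry":0,"rz":-7},{"dx":-10,"dy":-120.5,"dz":-70,"rx":0,"ry":0,"rz":-7}])

```text
clock: 19.35
tcp_pos: [0.4908, -0.3286, 0.1521]
orientation: [3.136, 0.016, 0.013]
contact_force: [1.5, 0.5, -0.8]
grip_width: 0.05
gripper_force: 0.0
```

send_rows(deltas=[{"dx":0,"dy":0,"dz":-35,"rx":0,"ry":0,"rz":0},{"dx":0,"dy":0,"dz":-70,"rx":0,"ry":0,"rz":0},{"dx":0,"dy":0,"dz":-70,"rx":0,"ry":0,"rz":0}])

```text
clock: 19.6
tcp_pos: [0.4849, -0.3211, 0.0731]
orientation: [-3.135, -0.025, 0.014]
contact_force: [-1.3, 0.5, 0.2]
grip_width: 0.05
gripper_force: 0.0
```

```bash
python3 st.py; python3 -c "
from h import *
a=cam('side')
cv2.imwrite('pics/s3.png',cv2.resize(a['frame'][220:370,190:350],None,fx=4,fy=4,interpolation=cv2.INTER_CUBIC))"
```

```text
{'clock': np.float64(19.6), 'joints': array([ 0.596,  0.545, -0.154,  1.897,  0.118,  0.719, -1.18 ]), 'tcp_pos': array([ 0.485, -0.321,  0.073]), 'contact_force': array([-1.301,  0.5  ,  0.213])}
closing line deg 90.90823208261615
```

View pics/s3.png

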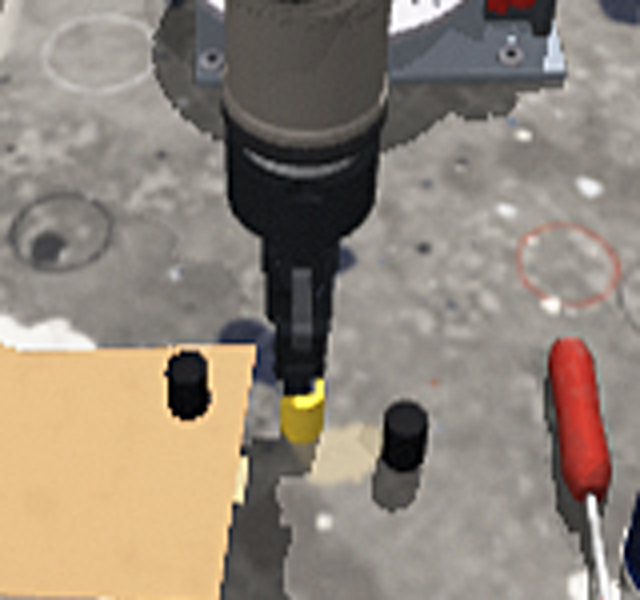

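The cap shows at (303,412) just under the gripper; both black caps, at (187,385) and (404,436), are clear. I'll settle the arm and check the pose.

send_rows(deltas=[{"dx":0,"dy":0,"dz":0,"rx":0,"ry":0,"rz":0},{"dx":0,"dy":0,"dz":0,"rx":0,"ry":0,"rz":0},{"dx":0,"dy":0,"dz":0,"rx":0,"ry":0,"rz":0}])

```text
clock: 19.9
tcp_pos: [0.4901, -0.3254, 0.082]
orientation: [3.139, 0.021, 0.006]
contact_force: [-0.7, -0.5, -0.1]
grip_width: 0.0499
gripper_force: 0.0
```

send_rows(deltas=[{"dx":0,"dy":0,"dz":-20,"rx":0,"ry":0,"rz":0},{"dx":0,"dy":0,"dz":-40,"rx":0,"ry":0,"rz":0},{"dx":0,"dy":0,"dz":-55,"rx":0,"ry":0,"rz":0},{"dx":0,"dy":0,"dz":-62,"rx":0,"ry":0,"rz":0},{"dx":0,"dy":0,"dz":-62,"rx":0,"ry":0,"rz":0}])

```text
clock: 20.32
tcp_pos: [0.4882, -0.3247, 0.0172]
orientation: [-3.141, -0.021, 0.001]
contact_force: [-0.1, 0.3, 0.7]
grip_width: 0.0502
gripper_force: 0.0
```

send_rows(deltas=[{"dx":0,"dy":0,"dz":0,"rx":0,"ry":0,"rz":0},{"dx":0,"dy":0,"dz":0,"rx":0,"ry":0,"rz":0},{"dx":0,"dy":0,"dz":0,"rx":0,"ry":0,"rz":0},{"dx":0,"dy":0,"dz":0,"rx":0,"ry":0,"rz":0},{"dx":0,"dy":0,"dz":0,"rx":0,"ry":0,"rz":0}], jaw=15, newtons=30)

```text
clock: 20.73
tcp_pos: [0.4893, -0.3255, 0.0188]
orientation: [3.14, 0.02, 0.004]
contact_force: [-0.1, 0.4, 6.7]
grip_width: 0.0237
gripper_force: 29.8
```

```bash
python3 st.py; python3 - <<'E'
from h import *
d=cam('side'); P=pts(d); hsv=cv2.cvtColor(d['frame'],cv2.COLOR_BGR2HSV)
y=(cv2.inRange(hsv,(22,140,60),(34,255,255))>0)&(abs(P[...,0]-.488)<.03)&(abs(P[...,1]+.326)<.03)
print(P[y].mean(0).round(4),P[y].min(0).round(4),P[y].max(0).round(4))
E
```

```text
{'clock': np.float64(20.733), 'joints': array([ 0.585,  0.631, -0.137,  1.91 ,  0.141,  0.607, -1.2  ]), 'tcp_pos': array([ 0.489, -0.325,  0.019]), 'contact_force': array([-0.123,  0.43 ,  6.73 ])}
closing line deg 90.72791436945754
[ 0.4881 -0.3466  0.0662] [ 0.4837 -0.3498  0.0589] [ 0.4968 -0.3422  0.0729]
```

send_rows(deltas=[{"dx":0,"dy":0,"dz":10,"rx":0,"ry":0,"rz":0},{"dx":0,"dy":0,"dz":40,"rx":0,"ry":0,"rz":0},{"dx":0,"dy":0,"dz":80,"rx":0,"ry":0,"rz":0},{"dx":0,"dy":0,"dz":120,"rx":0,"ry":0,"rz":0},{"dx":0,"dy":0,"dz":160,"rx":0,"ry":0,"rz":0}])

```text
clock: 21.2
tcp_pos: [0.4877, -0.3244, 0.1796]
orientation: [-3.141, -0.02, 0.001]
contact_force: [0.8, -0.7, -0.8]
grip_width: 0.0234
gripper_force: 29.6
```

send_rows(deltas=[{"dx":5,"dy":25,"dz":20,"rx":0,"ry":0,"rz":0},{"dx":11,"dy":55,"dz":30,"rx":0,"ry":0,"rz":0},{"dx":17,"dy":88,"dz":30,"rx":0,"ry":0,"rz":0},{"dx":24,"dy":121,"dz":30,"rx":0,"ry":0,"rz":0},{"dx":30,"dy":154,"dz":30,"rx":0,"ry":0,"rz":0}])

```text
clock: 21.62
tcp_pos: [0.5182, -0.1694, 0.2086]
orientation: [3.141, 0.02, 0.002]
contact_force: [0.2, 0.3, -1.2]
grip_width: 0.0236
gripper_force: 29.6
```

send_rows(deltas=[{"dx":6.5,"dy":33,"dz":0,"rx":0,"ry":0,"rz":0},{"dx":13,"dy":66,"dz":0,"rx":0,"ry":0,"rz":0},{"dx":19,"dy":99,"dz":0,"rx":0,"ry":0,"rz":0},{"dx":26,"dy":132,"dz":0,"rx":0,"ry":0,"rz":0},{"dx":33,"dy":165,"dz":0,"rx":0,"ry":0,"rz":0}])

```text
clock: 22.03
tcp_pos: [0.551, -0.0043, 0.2081]
orientation: [3.141, 0.02, 0.001]
contact_force: [1.9, -0.2, 0.2]
grip_width: 0.0235
gripper_force: 29.6
```

send_rows(deltas=[{"dx":5,"dy":25,"dz":0,"rx":0,"ry":0,"rz":0},{"dx":10,"dy":45,"dz":0,"rx":0,"ry":0,"rz":0},{"dx":10.5,"dy":53,"dz":0,"rx":0,"ry":0,"rz":0},{"dx":10.5,"dy":53,"dz":-15,"rx":0,"ry":0,"rz":0},{"dx":10.5,"dy":53,"dz":-30,"rx":0,"ry":0,"rz":0}])

```text
clock: 22.45
tcp_pos: [0.5622, 0.0473, 0.1782]
orientation: [3.141, 0.022, 0.004]
contact_force: [-0.6, -0.4, -0.3]
grip_width: 0.0237
gripper_force: 29.6
```

send_rows(deltas=[{"dx":0,"dy":0,"dz":0,"rx":0,"ry":0,"rz":0},{"dx":0,"dy":0,"dz":0,"rx":0,"ry":0,"rz":0},{"dx":0,"dy":0,"dz":0,"rx":0,"ry":0,"rz":0}])

```text
clock: 22.7
tcp_pos: [0.562, 0.0464, 0.1782]
orientation: [3.141, 0.018, 0.001]
contact_force: [0.2, -0.0, 0.2]
grip_width: 0.0243
gripper_force: 29.6
```

```bash
cat > al.py <<'E'
from h import *
import sys
d=cam('side'); P=pts(d); hsv=cv2.cvtColor(d['frame'],cv2.COLOR_BGR2HSV)
y=(cv2.inRange(hsv,(22,140,50),(34,255,255))>0)&(abs(P[...,0]-.562)<.03)&(P[...,2]>.1)&(abs(P[...,1]-.04)<.06)
print('cap',y.sum(),P[y].mean(0).round(4),P[y].min(0).round(4),P[y].max(0).round(4))
v,u=np.where(y); print('cols',u.min(),u.max(),'rows',v.min(),v.max())
cv2.imwrite(f'pics/{sys.argv[1]}.png',cv2.resize(d['frame'][120:230,220:340],None,fx=5,fy=5,interpolation=cv2.INTER_CUBIC))
E
python3 st.py; python3 studs.py side; python3 al.py a1
```

```text
{'clock': np.float64(22.7), 'joints': array([ 0.061,  0.387, -0.319,  1.871,  0.151,  0.907, -1.888]), 'tcp_pos': array([0.562, 0.046, 0.178]), 'contact_force': array([ 0.191, -0.039,  0.192])}
closing line deg 90.67322609428288
side [271 175   4   8  26] [0.5131 0.0928 0.1248] ang 87.4
side [254 185   4   7  26] [0.4627 0.0444 0.1253] ang -176.9
side [288 186   5   7  25] [0.5625 0.0421 0.1252] ang -5.4
side [271 196   5   7  29] [ 0.5113 -0.007   0.1256] ang -89.6
cap 9 [0.551  0.0429 0.1791] [0.5504 0.0291 0.1623] [0.552  0.0617 0.2069]
cols 287 288 rows 167 178
```

View pics/a1.png

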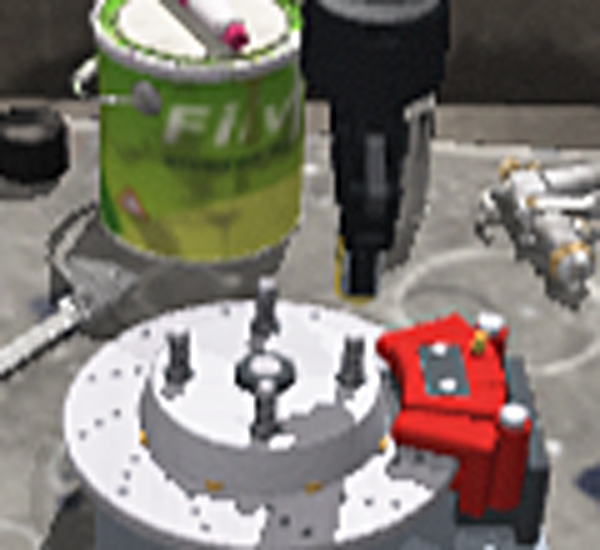

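The fingers hold the cap at about (355,265), above the caliper-side stud at (352,350). Its left edge at column 337 puts the cap centre within about 1 mm of the stud in x. I'll lower gently and watch the force.

send_rows(deltas=[{"dx":0.3,"dy":-0.5,"dz":-10,"rx":0,"ry":0,"rz":0},{"dx":0.3,"dy":-0.5,"dz":-20,"rx":0,"ry":0,"rz":0},{"dx":0.3,"dy":-0.5,"dz":-25,"rx":0,"ry":0,"rz":0},{"dx":0.3,"dy":-0.5,"dz":-28,"rx":0,"ry":0,"rz":0},{"dx":0.3,"dy":-0.5,"dz":-30,"rx":0,"ry":0,"rz":0}])

```text
clock: 23.22
tcp_pos: [0.5616, 0.0466, 0.1463]
orientation: [3.141, 0.02, -0.002]
contact_force: [0.6, -0.1, -0.6]
grip_width: 0.0233
gripper_force: 29.6
```

send_rows(deltas=[{"dx":0,"dy":0,"dz":-1,"rx":0,"ry":0,"rz":0},{"dx":0,"dy":0,"dz":-2,"rx":0,"ry":0,"rz":0},{"dx":0,"dy":0,"dz":-3,"rx":0,"ry":0,"rz":0},{"dx":0,"dy":0,"dz":-3,"rx":0,"ry":0,"rz":0}])

```text
clock: 23.55
tcp_pos: [0.5621, 0.0467, 0.1443]
orientation: [-3.142, -0.02, -0.0]
contact_force: [0.4, -0.6, -0.1]
grip_width: 0.0234
gripper_force: 29.6
```

send_rows(deltas=[{"dx":0,"dy":0,"dz":-2,"rx":0,"ry":0,"rz":0},{"dx":0,"dy":0,"dz":-4,"rx":0,"ry":0,"rz":0},{"dx":0,"dy":0,"dz":-6,"rx":0,"ry":0,"rz":0},{"dx":0,"dy":0,"dz":-6,"rx":0,"ry":0,"rz":0}])

```text
clock: 23.88
tcp_pos: [0.5618, 0.0466, 0.1378]
orientation: [3.141, 0.02, -0.001]
contact_force: [-0.2, 0.5, 0.1]
grip_width: 0.0234
gripper_force: 29.6
```

send_rows(deltas=[{"dx":0,"dy":0,"dz":-2.5,"rx":0,"ry":0,"rz":0},{"dx":0,"dy":0,"dz":-5,"rx":0,"ry":0,"rz":0},{"dx":0,"dy":0,"dz":-7.5,"rx":0,"ry":0,"rz":0},{"dx":0,"dy":0,"dz":-10,"rx":0,"ry":0,"rz":0}])

```text
clock: 24.22
tcp_pos: [0.562, 0.0467, 0.128]
orientation: [3.141, 0.02, -0.0]
contact_force: [0.4, -0.2, -1.0]
grip_width: 0.0233
gripper_force: 29.6
```

send_rows(deltas=[{"dx":0,"dy":0,"dz":-2,"rx":0,"ry":0,"rz":0},{"dx":0,"dy":0,"dz":-4,"rx":0,"ry":0,"rz":0},{"dx":0,"dy":0,"dz":-5,"rx":0,"ry":0,"rz":0}])

```text
clock: 24.47
tcp_pos: [0.5619, 0.0466, 0.1229]
orientation: [3.141, 0.02, -0.001]
contact_force: [-0.2, -0.1, -0.8]
grip_width: 0.0235
gripper_force: 29.6
```

send_rows(deltas=[{"dx":0,"dy":0,"dz":-1,"rx":0,"ry":0,"rz":0},{"dx":0,"dy":0,"dz":-2,"rx":0,"ry":0,"rz":0},{"dx":0,"dy":0,"dz":-2,"rx":0,"ry":0,"rz":0}])

```text
clock: 24.72
tcp_pos: [0.562, 0.0467, 0.1212]
orientation: [3.141, 0.02, -0.0]
contact_force: [0.2, 0.8, -0.3]
grip_width: 0.0233
gripper_force: 29.6
```

send_rows(deltas=[{"dx":0,"dy":0,"dz":-0.5,"rx":0,"ry":0,"rz":0},{"dx":0,"dy":0,"dz":-1,"rx":0,"ry":0,"rz":0},{"dx":0,"dy":0,"dz":-1,"rx":0,"ry":0,"rz":0}])

```text
clock: 24.97
tcp_pos: [0.562, 0.0467, 0.1203]
orientation: [-3.142, -0.02, -0.0]
contact_force: [0.3, 0.3, -1.0]
grip_width: 0.0236
gripper_force: 29.6
```

send_rows(deltas=[{"dx":0,"dy":0,"dz":-0.5,"rx":0,"ry":0,"rz":0},{"dx":0,"dy":0,"dz":-1,"rx":0,"ry":0,"rz":0},{"dx":0,"dy":0,"dz":-1,"rx":0,"ry":0,"rz":0}])

```text
clock: 25.22
tcp_pos: [0.5621, 0.0467, 0.1196]
orientation: [3.141, 0.02, 0.0]
contact_force: [-1.9, 0.2, 3.2]
grip_width: 0.0239
gripper_force: 30.1
```

send_rows(deltas=[{"dx":0,"dy":0,"dz":-0.4,"rx":0,"ry":0,"rz":0},{"dx":0,"dy":0,"dz":-0.8,"rx":0,"ry":0,"rz":0},{"dx":0,"dy":0,"dz":-0.8,"rx":0,"ry":0,"rz":0}])

```text
clock: 25.47
tcp_pos: [0.5622, 0.0467, 0.1195]
orientation: [3.141, 0.02, 0.001]
contact_force: [-4.0, -1.4, 10.4]
grip_width: 0.0237
gripper_force: 30.7
```

send_rows(deltas=[{"dx":0,"dy":0,"dz":0.8,"rx":0,"ry":0,"rz":0},{"dx":0,"dy":0,"dz":0.8,"rx":0,"ry":0,"rz":0}])

```text
clock: 25.63
tcp_pos: [0.5623, 0.0467, 0.1196]
orientation: [-3.141, -0.02, -0.001]
contact_force: [-1.0, -0.8, 4.3]
grip_width: 0.0234
gripper_force: 30.0
```

send_rows(deltas=[{"dx":0,"dy":0,"dz":0,"rx":0,"ry":0,"rz":0},{"dx":0,"dy":0,"dz":0,"rx":0,"ry":0,"rz":0},{"dx":0,"dy":0,"dz":0,"rx":0,"ry":0,"rz":0},{"dx":0,"dy":0,"dz":0,"rx":0,"ry":0,"rz":0},{"dx":0,"dy":0,"dz":0,"rx":0,"ry":0,"rz":0}], jaw=42)

```text
clock: 26.05
tcp_pos: [0.562, 0.0467, 0.1191]
orientation: [3.141, 0.02, -0.0]
contact_force: [0.6, -0.1, 0.6]
grip_width: 0.042
gripper_force: 0.0
```

send_rows(deltas=[{"dx":0,"dy":0,"dz":15,"rx":0,"ry":0,"rz":0},{"dx":0,"dy":0,"dz":40,"rx":0,"ry":0,"rz":0},{"dx":0,"dy":0,"dz":80,"rx":0,"ry":0,"rz":0},{"dx":0,"dy":0,"dz":110,"rx":0,"ry":0,"rz":0},{"dx":0,"dy":0,"dz":140,"rx":0,"ry":0,"rz":0}])

```text
clock: 26.47
tcp_pos: [0.562, 0.0468, 0.2611]
orientation: [-3.141, -0.021, -0.001]
contact_force: [0.8, 0.3, 0.4]
grip_width: 0.042
gripper_force: 0.0
```

```bash
python3 st.py; python3 studs.py side; python3 al.py a2
```

```text
{'clock': np.float64(26.467), 'joints': array([ 0.077,  0.298, -0.332,  1.786,  0.109,  1.074, -1.851]), 'tcp_pos': array([0.562, 0.047, 0.261]), 'contact_force': array([0.845, 0.276, 0.416])}
closing line deg 90.74780943974139
side [271 175   4   8  25] [0.5129 0.0931 0.1252] ang 87.6
side [286 183   9  11  78] [0.5619 0.0401 0.1295] ang -7.8
side [254 185   4   7  26] [0.4627 0.044  0.1255] ang -176.5
side [271 196   5   7  29] [ 0.5115 -0.0064  0.1256] ang -89.5
cap 107 [0.5618 0.039  0.1248] [0.5507 0.0315 0.1008] [0.573  0.0543 0.1401]
cols 286 294 rows 183 196
```

View pics/a2.png

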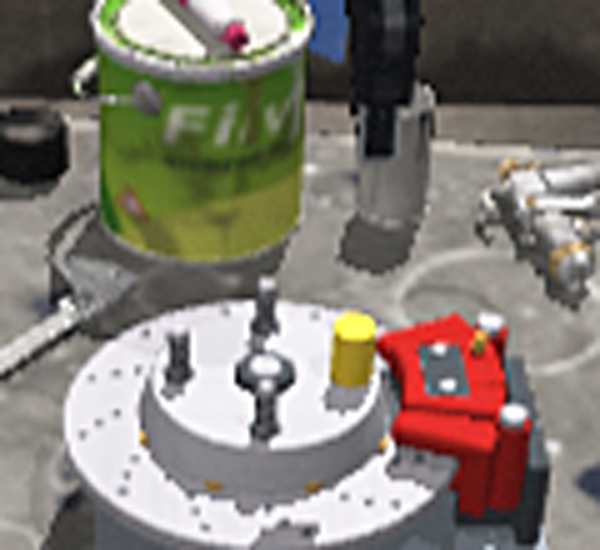

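The cap sits fully down over the caliper-side stud at (353,350), with its mouth at z of about 0.101. The hub angle is unchanged and the arm is clear, so I'm handing in.

```bash
python3 -c "
from bench import r
print(r.hand_in())"
```

```text
the job is handed in; nothing more can be done
None
```

The job is handed in: I left the disc at my estimate of the tight spot's middle (about 14–15 N at the stud, against about 7 N for the light scuff), and the yellow cap is fully down on the stud nearest the red caliper; the hand-in returned no verdict.

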